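Seat a roll-on cap, then crack the sealed roller-ball box and hold it ajar

TASK

Get the next roll-on ready for assembly: take the white cap off the slanted drying peg and set it down, not dropped, rim-down and upright in the empty pocket of the tray, and leave the other bottles and things where they are. Then take the white tab on the green lid of the roller-ball box, pull the lid free of its sticky seal without flinging it up, and hold its front edge about 50 mm up so that I can reach in for a ball: finish while still holding it there, without letting go.

Things in the scene. Friction and masses are not known exactly. Their poses are not given: they have to be found in the camera images.
- cap: White hollow cap, outer diameter 40, height 55, 30 g, wall 3.5 mm, open at the rim. Origin at the centre of its open rim; its +z runs along its axis to the closed end. At the start it sits loosely, rim lowest, over the slanted peg of the rack: its axis leans 35 deg from vertical towards the rack's -x side, rim centre about 44 mm and top about 100 mm above the table. Pull it 55 mm along its own +z to clear the peg.
- rack: Fixed drying stand: wooden base 120 (x) by 90 (y) by 12 mm with one blue peg 29 mm in diameter, its upper end 86 mm above the table, leaning 35 deg from vertical towards the stand's own -x (roughly towards the robot). Origin at the centre of the underside, z up. The cap's rim centre starts 4 mm ahead (+x) of this origin and 44 mm above it. The stand and the tray swap places between starts.
- tray: Fixed dark wooden block 200 (x) by 100 (y) by 18 mm high with two round pockets 50 mm wide and 8 mm deep, on its x axis 50 mm either side of the centre. The pocket on its -x side is empty, the other holds a roll-on bottle. Origin at the centre of the underside, z up.
- tray_hole0 (a point): Centre of the empty pocket's mouth, level with the tray's top (18 mm above the table); the pocket's floor is 8 mm lower.
- bottle_tray: White roll-on bottle 36 mm in diameter, 71 mm tall, standing in the tray's other pocket; stays there.
- box: Fixed clear airtight box 190 (x) by 210 (y) by 100 mm high with white roller balls in it. Origin at the centre of the underside; -x is its front (roughly towards the robot), z up. Its lid is hinged along the +x top edge.
- hinge (a point): Point on the lid's hinge axis (which runs along the box's y), midway along the box's +x top edge, 100 mm above the table.
- tab (a point): Grip point of the lid's pull tab, a white upright block 28 mm (x) by 18 mm (y) by 38 mm high standing on the green lid. The point lies on its axis, 13 mm below its top and 25 mm above the lid's upper face; with the lid shut it is 136 mm above the table, 155 mm in front of the hinge. Moves with the lid; axes as the box's when shut.
- lid (a joint): Lid opening angle, rad: 0 shut, growing as the front rises about the hinge; front edge 200 mm from the hinge, so 0.25 is a 50 mm gap. A rubber bead behind a sprung catch at the front keeps it shut: it takes about 17 to 22 N upward at the tab over the first 0.04 rad, and from about 0.06 rad only the lid's weight remains (about 2 N at the tab). Let go, the lid falls back by itself.
- bottle_a: Bystander: white roll-on bottle 36 mm in diameter, 71 mm tall, on the paper sheet at the left.
- bottle_b: Bystander: same kind of bottle.
- bottle_c: Bystander: same kind of bottle.
- beaker: Bystander: glass beaker 90 mm wide, 140 mm tall, at the back of the table.
- phone: Bystander: black phone 155 by 75 by 9 mm lying at the left.
- cards: Bystander: stack of cards 90 by 65 by 12 mm near the robot.
Things that resemble listed ones, but are neither listed nor needed, are in the scene too. Leave any blue or turquoise look-alike of the cap alone.

How it is judged:
By the outcome, as a careful person would: the job done as asked, in the order asked, and still so for the second after the job is handed in, while the arm keeps its last pose, push and grip.
It also fails if it takes over 56 s, if anything falls off the work surface, if the arm or the gripper's body presses on something with over 40 N, if the wrist force passes 120 N, or if a joint passes its speed limit or range.

ROBOT

A 6-joint arm with a two-finger parallel gripper is mounted at the origin on the work surface. World frame = base frame: x ahead of the robot, y to its left, z up, the work surface at z = 0. Lengths are in m, angles in rad, forces in N, time in s.
With the tool pointing down it reaches from about 0.3 to 0.75 m from the base axis. Payload 8.5 kg.
Tool frame: the origin (TCP) lies between the finger pads; the fingertips stand 25 mm ahead of it and the grasp point (between the pads) lies 6 mm ahead of it; z points along the fingers, y is the line along which they close (so a half turn about z gives the same grasp; the last joint's range is limited). The gripper opens to 88 mm and grips with 3 to 60 N. Pads are 18 mm wide; open, the fingers measure 123 mm over their backs; the gripper's body (75 mm by 187 mm) begins 45 mm behind the grasp point.
Start: joints at [0.912, 0.381, 1.297, -0, 1.464, -0.215], TCP at [0.236, 0.497, 0.264] pointing down, gripper open.
Joint ranges: [-3.11, 3.11], [-0.89, 2.33], [0.22, 2.48], [-1.42, 4.56], [0.17, 2.85], [-2.88, 2.88]. Speed limits (rad/s): [2.39, 2.39, 3.14, 3.14, 3.14, 3.14].

INTERFACE

Orientations are given as a unit quaternion [w, x, y, z].
In Python, from cell import r, eoat, solve_ik, vision gives the robot as it stands. The module is installed in compiled form; this text tells all that it offers. Calls block until the motion is done:
- r.move_ptp(position, orientation): joint-space move of the TCP to a pose.
- r.move_l(position, attitude=None, feed=0.15): straight line of the TCP; attitude=None keeps the orientation; feed is the mean speed in m/s.
- r.move_joints(angles): joint-space move.
- eoat.open_jaws() and eoat.clamp(effort=None): open the fingers fully, or close them until they stop; effort is the grip in N (None keeps the last).
- r.hold(seconds).
- solve_ik(position, orientation): joint angles nearest the present ones, or None.
- r.get_state(): the state.
- vision.get_image(name): name is "scene" or "top" or "wrist"; returns the picture (400x640x3 uint8, blue, green, red); there is no depth.
- vision.camera_info(name): a dict with "fovy" (degrees; the focal length in pixels is half the picture's height over the tangent of half this angle, whatever the lens; pixels are square), "cx", "cy" (the principal point, pixels), "origin" and "orientation" of the camera in the world. Camera axes: x right, y down, z forward; pixel columns grow to the right and rows downward; lengths in m; the calibration is good to about 2 mm. The wrist camera is an equidistant fisheye: a pixel r from the principal point sees the ray r / f radians off the axis. A picture is of the moment at which its call begins: read the wrist's pose just before it. camera_info takes no time and is no camera call; for the wrist camera it gives the pose at the moment of the call.
A pose or a line that the arm cannot do raises r.IKError and nothing moves.
- r.job_done(): hands the job in; it is judged then, once.
The state is a dict: "t": time; "q": joint angles; "qvel": joint speeds; "joint_torque": joint torques, N m; "ee_pos": TCP position; "orientation": TCP orientation; "wrist_force": force on the tool from outside, world axes, zero at the start; "torque": the same for the moment, N m; "gripper_width": opening from 0.0 (shut) to 1.0 (fully open); "finger_force": force on a finger pad.
Only numpy, scipy, OpenCV 4.12 (cv2) and the standard library are available. Lean on these libraries where they do the work, as an engineer would, in place of code of your own. Each camera call takes 0.05 s, during which the arm holds its last target. There are 200 camera calls.

## Working session

There is one attempt and no reset: what is moved stays moved. The work goes in short steps, each a Python script; the robot and the scene stay as the last script left them, time stands still between calls to the robot, and variables do not carry over. Pictures are saved under pics/ and viewed, at most 10 in all, crops included, and the job is handed in when it is done.

```bash
mkdir -p pics
python3 - <<'E'
from cell import r, eoat, solve_ik, vision
import cv2,json
for n in("scene","top"):
    cv2.imwrite(f"pics/{n}0.png",vision.get_image(n)); print(n,vision.camera_info(n))
print(vision.camera_info("wrist")); print(r.get_state())
E
```

```text
scene {'fovy': 51.17574591238241, 'cx': 317.3758577121408, 'cy': 197.9274634203037, 'origin': array([1.29168395, 0.42714806, 1.03079465]), 'orientation': array([-0.19062346,  0.47101945,  0.80543706, -0.30508117])}
top {'fovy': 55.50574332106698, 'cx': 315.402098998706, 'cy': 199.33726747388687, 'origin': array([0.47607299, 0.03299933, 1.42443013]), 'orientation': array([-0.015706  ,  0.71482321, -0.69910331,  0.0059711 ])}
{'fovy': 65.70646984690485, 'cx': 317.3061697267732, 'cy': 206.69252921586278, 'origin': array([0.15901702, 0.53321531, 0.38445888]), 'orientation': array([0.13817337, 0.83414899, 0.52677583, 0.08724   ])}
{'t': 0.1, 'q': array([ 9.11717105e-01,  3.81103952e-01,  1.29815503e+00,  1.89767167e-05,
        1.46361369e+00, -2.15296110e-01]), 'qvel': array([-0.00074655, -0.00140831, -0.0039086 , -0.00082673, -0.00137521,
        0.00127672]), 'joint_torque': array([ 4.38174859e-03, -4.38650644e+01, -2.24914098e+01,  7.15219276e-02,
        3.42478906e-02, -8.53988240e-05]), 'ee_pos': array([0.23600373, 0.49654455, 0.26322284]), 'orientation': array([-2.79522694e-04,  2.20076147e-01,  9.75482486e-01, -5.75822028e-04]), 'wrist_force': array([ 0.57794238,  0.2252941 , -0.28670102]), 'torque': array([ 0.01828589,  0.03777085, -0.00580068]), 'finger_force': 0.0, 'gripper_width': 0.9980913019539935}
```

View pics/scene0.png

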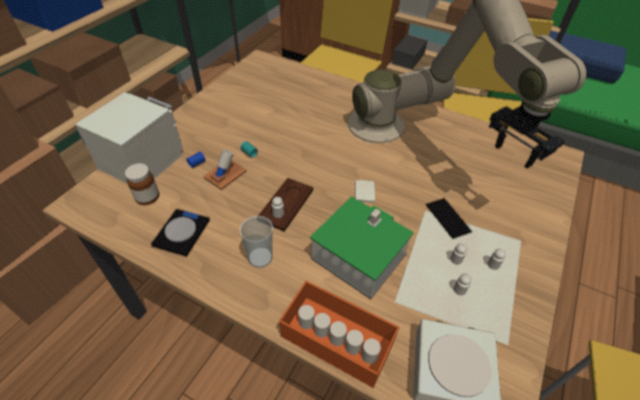

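View pics/top0.png

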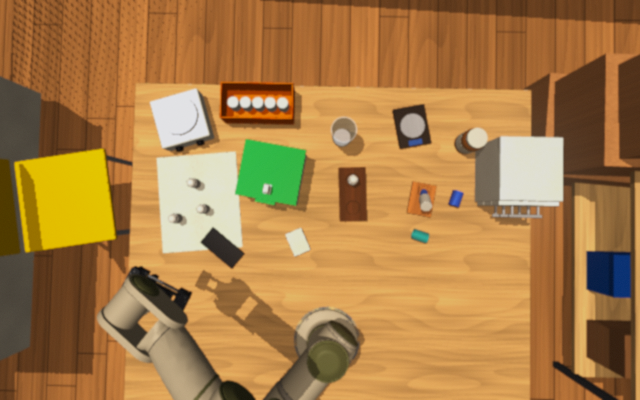

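Scene: the white cap is on the peg at (225,160), the tray's bottle at (278,207), and the tab at (375,215) on the green lid. Top: the rack is at (422,198), the tray at (353,194), and the lid at (271,173) with its tab at (267,188).

Candidates for the cap:
- White cap on the slanted peg, top (425,202): this fits, being white and on the wooden rack.
- Blue look-alike (456,199) and turquoise look-alike (420,236): both lie on the table and are to be left alone.
- White caps in the orange bin (232–283,103): not on a peg.

I'll confirm with an enlarged crop.

```bash
cat > h.py <<'E'
from cell import r, eoat, solve_ik, vision
import numpy as np, cv2
from scipy.spatial.transform import Rotation as R
def rot(q): return R.from_quat(np.r_[q[1:],q[0]])
def quat(Rm): q=R.from_matrix(Rm).as_quat(); return np.r_[q[3],q[:3]]
def ray(n,uv,info=None):
    c=info or vision.camera_info(n); f=200/np.tan(np.radians(c["fovy"])/2)
    d=np.array([uv[0]-c["cx"],uv[1]-c["cy"]])/f
    if n=="wrist":
        t=np.linalg.norm(d); v=np.r_[d/max(t,1e-9)*np.sin(t),np.cos(t)]
    else: v=np.r_[d,1]; v/=np.linalg.norm(v)
    return np.array(c["origin"]),rot(c["orientation"]).apply(v)
def plane(n,uv,z,info=None):
    o,d=ray(n,uv,info); return o+d*(z-o[2])/d[2]
def tri(rays):
    A=sum(np.eye(3)-np.outer(d,d) for o,d in rays); b=sum((np.eye(3)-np.outer(d,d))@o for o,d in rays)
    return np.linalg.solve(A,b)
def down(yaw):  # tool z down, closing line (y) at angle yaw in the world xy plane
    y=np.array([np.cos(yaw),np.sin(yaw),0]); z=np.array([0,0,-1.]); return quat(np.c_[np.cross(y,z),y,z])
E
python3 - <<'E'
from h import *
t=cv2.imread("pics/top0.png"); s=cv2.imread("pics/scene0.png")
z=lambda im,x,y,w,h:cv2.resize(im[y:y+h,x:x+w],(400,300),interpolation=cv2.INTER_CUBIC)
cv2.imwrite("pics/c1.png",np.vstack([np.hstack([z(t,380,165,80,60),z(t,320,160,80,60)]),np.hstack([z(s,190,135,80,60),z(s,250,170,80,60)])]))
for n,uv,h in [("rack",(422,198),.01),("tray",(353,194),.018),("tab",(267,188),.14),("boxc",(271,173),.11)]: print(n,plane("top",uv,h).round(3))
hsv=cv2.cvtColor(t,cv2.COLOR_BGR2HSV)
m=cv2.inRange(hsv,(50,120,60),(75,255,255)); c=max(cv2.findContours(m,0,2)[0],key=cv2.contourArea)
print(cv2.boxPoints(cv2.minAreaRect(c)), [plane("top",p,.111).round(3).tolist() for p in cv2.boxPoints(cv2.minAreaRect(c))])
print("cam in tool",rot(r.get_state()["orientation"]).inv().apply(vision.camera_info("wrist")["origin"]-r.get_state()["ee_pos"]).round(3))
print((rot(r.get_state()["orientation"]).inv()*rot(vision.camera_info("wrist")["orientation"])).as_matrix().round(2))
E
```

```text
rack [ 0.533 -0.342  0.01 ]
tray [ 0.542 -0.086  0.018]
tab [0.55  0.216 0.14 ]
boxc [0.604 0.208 0.11 ]
[[234.00879 196.95409]
 [245.10724 138.68712]
 [306.1313  150.31075]
 [295.03284 208.57771]] [[0.518, 0.334, 0.111], [0.722, 0.301, 0.111], [0.686, 0.088, 0.111], [0.483, 0.121, 0.111]]
cam in tool [ 0.085 -0.    -0.121]
[[-0.   -0.95 -0.32]
 [ 1.   -0.    0.  ]
 [-0.   -0.32  0.95]]
```

View pics/c1.png

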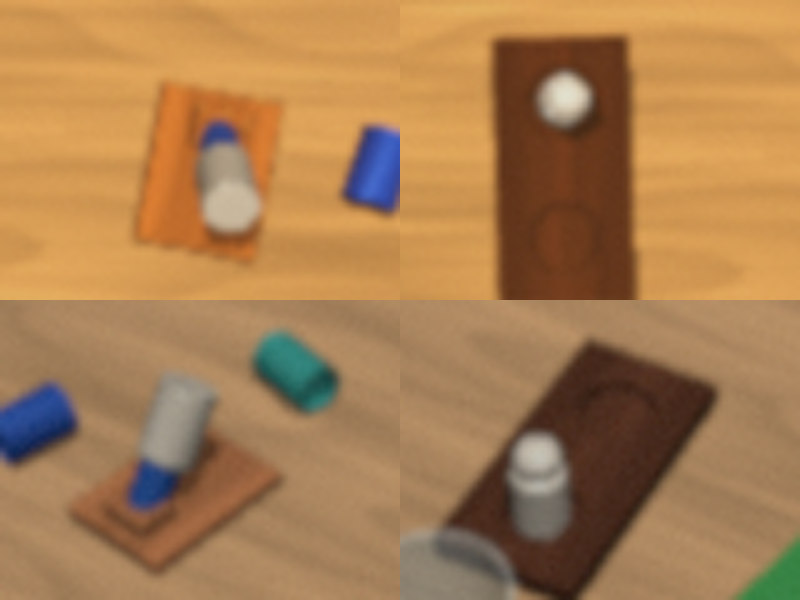

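The enlarged crop confirms it: a white cap leans on the blue peg of the wooden rack (cap top in top view ≈(426,206)). The blue and turquoise look-alikes lie on the table. The tray's empty pocket is at top (353,208), the bottle's pocket is the other one. Next: coarse triangulation, then a close look from the tilted approach.

Run:
```python
from h import *
cr=np.array([(160,85),(282,102),(255,262),(138,240)])/5+[380,165]
P=np.array([plane("top",p,.012) for p in cr]); print("rack",P.mean(0).round(3), np.linalg.norm(np.roll(P,-1,0)-P,axis=1).round(3))
x=(P[0]+P[1]-P[2]-P[3]); yaw=np.arctan2(x[1],x[0]); print("rack yaw deg",np.degrees(yaw))
top=tri([ray("top",(426.2,206.4)),ray("scene",(227.6,153))]); print("captop",top)
print("pocket",tri([ray("top",(353.2,207.6)),ray("scene",(294.4,191.6))]),plane("top",(353.2,207.6),.018))
im=cv2.imread("pics/top0.png"); hsv=cv2.cvtColor(im,cv2.COLOR_BGR2HSV)
c=np.array([np.cos(yaw),np.sin(yaw),0]); 
a=-np.sin(np.radians(35))*c+[0,0,np.cos(np.radians(35))]
y=np.cross([0,0,1],c)
for sgn in(1,-1):
    Rm=np.c_[np.cross(sgn*y,-a),sgn*y,-a]; p=top+a*.10
    print(sgn,solve_ik(p,quat(Rm)),"tool x",Rm[:,0])
    print(" up",solve_ik(top+a*.16,quat(Rm)))
```

```text
rack [ 0.528 -0.341  0.012] [0.091 0.12  0.088 0.116]
rack yaw deg -8.000652620618421
captop [ 0.50012108 -0.3381975   0.07802455]
pocket [ 0.48990994 -0.08466678  0.0127387 ] [ 0.49152834 -0.08747595  0.018     ]
1 None tool x [-0.81117881  0.11401317 -0.57357644]
 up None
-1 [-1.04815121  0.37904242  1.79905019  0.76472831  0.71195521  0.13253545] tool x [ 0.81117881 -0.11401317  0.57357644]
 up [-1.11540433  0.2607347   1.79857608  0.69262833  0.83881842  0.18423029]
```

```bash
cat >> h.py <<'E'
def tilted(yaw,tilt=np.radians(35)):
    c=np.array([np.cos(yaw),np.sin(yaw),0]); a=-np.sin(tilt)*c+np.array([0,0,np.cos(tilt)])
    y=-np.cross([0,0,1],c); return c,a,quat(np.c_[np.cross(y,-a),y,-a])
def wimg(name):
    i=vision.camera_info("wrist"); im=vision.get_image("wrist"); cv2.imwrite(f"pics/{name}.png",im)
    import pickle; pickle.dump(i,open(f"pics/{name}.pkl","wb")); return im,i
E
python3 - <<'E'
from h import *
c,a,q=tilted(np.radians(-8)); top=np.array([.5005,-.3375,.088])
y=np.cross([0,0,1],c)
r.move_ptp([.36,.02,.36],q)
r.move_ptp(top+a*.15+y*.05,q); r.hold(.2); A,_=wimg("w1")
r.move_l(top+a*.10,feed=.25); r.hold(.2); B,_=wimg("w2")
cv2.imwrite("pics/w12.png",np.vstack([A[50:350],B[50:350]]))
print(r.get_state()["t"])
E
```

```text
4.1333
```

View pics/w12.png

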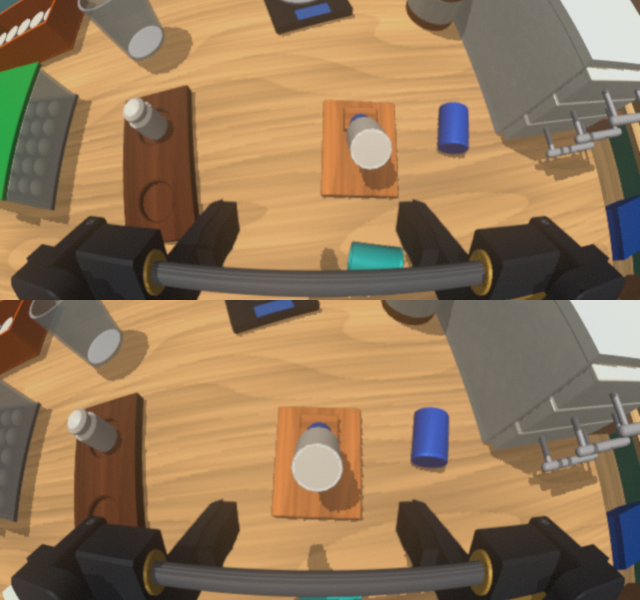

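Both wrist views show the cap's bright round end face at (370,199) and (317,216) in full-image pixels. The rack base edges, the tray's empty pocket (157,252 in w1) and the bottle are also visible.

Run:
```python
from h import *
import pickle
rays=[];P=[]
for n,g in(("w1",(370,199)),("w2",(317,216))):
    im=cv2.imread(f"pics/{n}.png"); i=pickle.load(open(f"pics/{n}.pkl","rb")); hsv=cv2.cvtColor(im,cv2.COLOR_BGR2HSV)
    print(hsv[g[1]-50:g[1]+40:6,g[0]].tolist())
    for th in (165,180,195):
        m=cv2.inRange(hsv,(0,0,th),(180,70,255)); 
        k,lab,st,ce=cv2.connectedComponentsWithStats(m); l=lab[g[1],g[0]]; c=cv2.findContours((lab==l).astype(np.uint8),0,1)[0][0]
        print(n,th,st[l],ce[l],cv2.fitEllipse(cv2.convexHull(c)))
    # rack base & tray
    for nm,lo,hi in(("rack",(5,140,120),(13,255,230)),("tray",(0,80,20),(14,255,110))):
        m=cv2.inRange(hsv,lo,hi); k,lab,st,ce=cv2.connectedComponentsWithStats(m)
        for l in range(1,k):
            if st[l,4]>2500: print(nm,st[l],ce[l])
```

```text
[[16, 127, 219], [13, 163, 183], [13, 161, 199], [13, 124, 171], [18, 42, 165], [20, 35, 197], [19, 38, 207], [19, 37, 206], [19, 35, 205], [19, 37, 206], [19, 37, 205], [19, 35, 205], [13, 151, 130], [13, 154, 129], [13, 155, 128]]
w1 165 [ 350  169   42   51 1501] [369.64956696 195.83810793] ((368.9677734375, 194.53271484375), (40.74283218383789, 51.82998275756836), 161.22174072265625)
w1 180 [ 351  178   41   41 1314] [370.44596651 198.17732116] ((370.38958740234375, 198.16566467285156), (40.06947326660156, 41.49217987060547), 59.035675048828125)
w1 195 [ 351  179   41   40 1272] [370.4740566  198.29402516] ((370.428955078125, 198.30982971191406), (39.04621505737305, 41.348445892333984), 59.54170227050781)
rack [ 322  151   76   96 4668] [355.27977721 202.17866324]
tray [   0   26   85   94 3178] [47.45531781 81.46381372]
tray [ 124  137  113  180 8139] [170.20088463 234.91903182]
[[13, 166, 198], [160, 49, 120], [15, 32, 157], [16, 41, 163], [18, 41, 161], [20, 28, 207], [18, 38, 204], [19, 38, 202], [19, 35, 199], [20, 38, 202], [18, 39, 203], [19, 37, 200], [19, 28, 203], [13, 164, 190], [13, 163, 193]]
w2 165 [ 292  179   51   63 2010] [316.38557214 215.77462687] ((316.663818359375, 211.66075134277344), (50.60030746459961, 61.24834060668945), 176.46701049804688)
w2 180 [ 292  193   50   49 1893] [316.38510301 216.90702588] ((316.3719787597656, 216.909912109375), (47.7864875793457, 50.008636474609375), 98.76802825927734)
w2 195 [ 292  194   50   47 1828] [316.24015317 217.11816193] ((316.14544677734375, 217.060546875), (46.738582611083984, 49.62281799316406), 95.0177993774414)
rack [ 272  157   89  112 6306] [317.97320013 215.63035205]
tray [  56  144   92  177 6520] [110.10260736 224.14156442]
```

Run:
```python
from h import *
import pickle
I=[pickle.load(open(f"pics/w{k}.pkl","rb")) for k in(1,2)]
print("captop",tri([ray("wrist",(370.4,198.2),I[0]),ray("wrist",(316.3,217),I[1])]))
for k,cs in((0,[(324,149),(395,151),(398,247),(322,245)]),(1,[(280,157),(361,159),(361,268),(272,266)])):
    P=np.array([plane("wrist",p,.012,I[k]) for p in cs]); x=P[0]+P[1]-P[2]-P[3]
    s0=P[0]-P[3];s1=P[1]-P[2]; y0=P[0]-P[1]
    print("rack",P.mean(0).round(4),"yaw",np.degrees(np.arctan2(x[1],x[0])),[np.degrees(np.arctan2(v[1],v[0])) for v in(s0,s1)],np.degrees(np.arctan2(-y0[0],y0[1])))
print("pocket w1",plane("wrist",(157,251),.018,I[0]))
im=cv2.imread("pics/top0.png"); hsv=cv2.cvtColor(im,cv2.COLOR_BGR2HSV)
m=np.zeros((400,640),np.uint8); m[160:230,330:375]=cv2.inRange(hsv,(0,80,20),(14,255,125))[160:230,330:375]
c=max(cv2.findContours(m,0,2)[0],key=cv2.contourArea); b=cv2.boxPoints(cv2.minAreaRect(c)); P=np.array([plane("top",p,.018) for p in b]); print("tray",P.round(3).tolist(),P.mean(0))
```

```text
captop [ 0.50088582 -0.3356398   0.08729968]
rack [ 0.5276 -0.3414  0.012 ] yaw -9.995337312912548 [np.float64(-9.39706239859627), np.float64(-10.582465667602374)] -8.695154270556632
rack [ 0.5269 -0.3413  0.012 ] yaw -10.088855297823152 [np.float64(-10.026528977637291), np.float64(-10.151373736791294)] -9.513854812859533
pocket w1 [ 0.49078403 -0.08734833  0.018     ]
tray [[0.637, -0.03, 0.018], [0.642, -0.128, 0.018], [0.447, -0.136, 0.018], [0.443, -0.04, 0.018]] [ 0.54215003 -0.08352663  0.018     ]
```

Run:
```python
from h import *
c,a,q=tilted(np.radians(-9.8)); top=np.array([.5007,-.336,.088])
r.move_l(top+a*.06,q,feed=.15); r.move_l(top-a*.012,feed=.1)
eoat.clamp(15); r.hold(.2); s=r.get_state(); print(s["gripper_width"],s["finger_force"],s["wrist_force"],s["ee_pos"])
r.move_l(top+a*.055,feed=.1); s=r.get_state(); print(s["gripper_width"],s["finger_force"],s["wrist_force"],s["t"])
wimg("w3")
```

```text
0.4490830949650357 14.99997280203388 [-0.62460475 -0.00483435 -0.12529919] [ 0.507485   -0.33717159  0.07817779]
0.4559389427436298 14.999883863983996 [-1.06944086 -0.2529595  -0.57529001] 7.2167
```

View pics/w3.png

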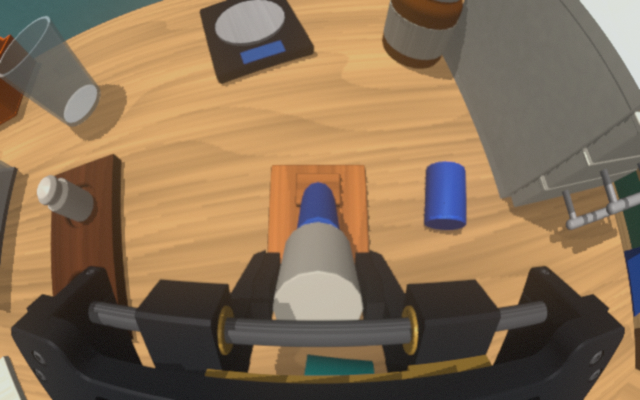

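Picture w3 shows the cap held square between the pads, top face at ≈(318,298), and the peg at (318,205) free below it. Next I look at the pocket with the cap held back from it.

Run:
```python
from h import *
c,a,q=tilted(np.radians(-9.8)); top=np.array([.5007,-.336,.088])
p=np.array([.491,-.0872,.018]); qd=down(np.radians(-87.4))
r.move_l(top+a*.10,feed=.2)
r.move_ptp(p+[-.10,-.05,.17],qd); r.hold(.2); A,_=wimg("w4")
r.move_l(p+[-.08,.02,.17],feed=.2); r.hold(.2); B,_=wimg("w5")
s=r.get_state(); print(s["t"],s["ee_pos"],s["gripper_width"])
cv2.imwrite("pics/w45.png",np.vstack([A[:300],B[:300]]))
```

```text
9.4667 [ 0.41091012 -0.06804131  0.18798076] 0.4535057934076083
```

View pics/w45.png

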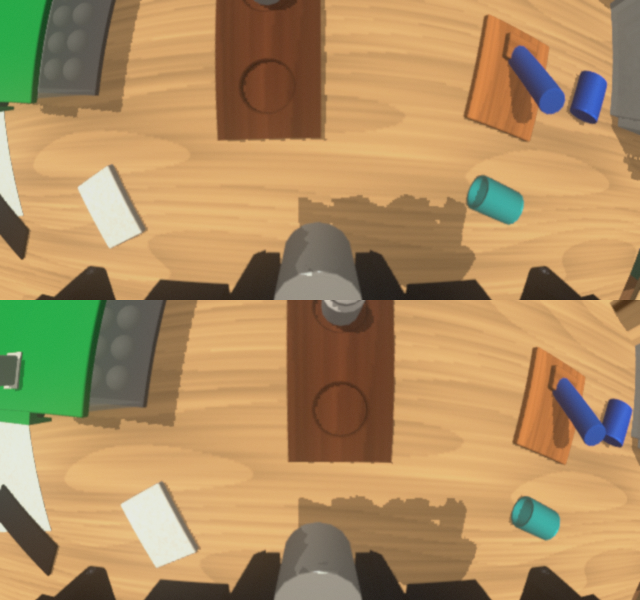

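Pocket centre: (268,86.5) in w4 and (340,109.5) in w5. The cap hangs straight in the jaws, its rim's far edge at ≈(318,222).

Run:
```python
from h import *
import pickle
I=[pickle.load(open(f"pics/w{k}.pkl","rb")) for k in(4,5)]
print("pocket",tri([ray("wrist",(268,86.5),I[0]),ray("wrist",(340,109.5),I[1])]),plane("wrist",(268,86.5),.018,I[0]),plane("wrist",(340,109.5),.018,I[1]))
for cs in([(287,161+0),(393,161),(288,161),(297,1)],):pass
P=[plane("wrist",u,.018,I[1]) for u in((289,161),(392.5,161),(296,5))]; v=P[0]-P[1]; print("tray yaw",np.degrees(np.arctan2(-v[0],v[1])),"width",np.linalg.norm(v))
# cap: where the rim's far edge and the top face's far edge show, vs expected, in tool axes
s=r.get_state(); ro=rot(s["orientation"]); i=vision.camera_info("wrist"); f=200/np.tan(np.radians(i["fovy"])/2)
def proj(pt):
    v=rot(i["orientation"]).inv().apply(ro.apply(pt)+s["ee_pos"]-i["origin"]); t=np.arctan2(np.hypot(*v[:2]),v[2]); d=v[:2]/np.hypot(*v[:2]); return (np.array([i["cx"],i["cy"]])+f*t*d).round(1)
print("rim far",proj([.02,0,.043]),"top far",proj([.02,0,-.012]),"top centre",proj([0,0,-.012]), s["orientation"])
```

```text
pocket [ 0.49103263 -0.08563374  0.00911826] [ 0.49065808 -0.08710218  0.018     ] [ 0.49104829 -0.0849719   0.018     ]
tray yaw 2.944868364788817 width 0.10004580718920227
rim far [318.2 219.5] top far [318.4 268.6] top centre [318.3 307.5] [ 3.65753636e-05  9.99758115e-01  2.19933967e-02 -9.91259442e-07]
```

Run:
```python
from h import *
p=np.array([.492,-.0862,0]); qd=down(np.radians(-87.2))
r.move_l(p+[0,0,.12],qd,feed=.2); r.move_l(p+[0,0,.060],feed=.08); r.hold(.2)
f0=r.get_state()["wrist_force"][2]; z=.060
while z>.046:
    z-=.001; r.move_l(p+[0,0,z],feed=.03); f=r.get_state()["wrist_force"][2]-f0
    print(round(z,4),round(f,2))
    if f>2.5: break
eoat.open_jaws(); r.hold(.2)
r.move_l(p+[0,0,.14],feed=.2); r.move_l(p+[-.09,0,.19],feed=.3); r.hold(.1); A,_=wimg("w6"); print(r.get_state()["t"])
```

```text
0.059 0.49
0.058 0.65
0.057 0.2
0.056 0.72
0.055 -0.08
0.054 -0.76
0.053 -0.92
0.052 7.99
15.5167
```

View pics/w6.png

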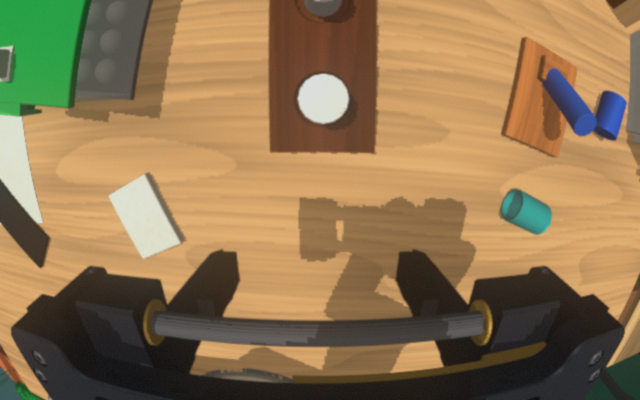

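The cap stands upright in the pocket (white disc at (323,99), inside the pocket outline) and the other things are undisturbed. On to the tab.

Run:
```python
from h import *
t=np.array([.55,.216,.136]); qd=down(np.radians(-99.2))
r.move_ptp(t+[-.08,-.04,.13],qd); r.hold(.2); A,_=wimg("w7")
r.move_l(t+[-.06,.03,.11],feed=.2); r.hold(.2); B,_=wimg("w8")
print(r.get_state()["t"])
cv2.imwrite("pics/w78.png",np.vstack([A[:300],B[:300]]))
```

```text
17.6333
```

View pics/w78.png

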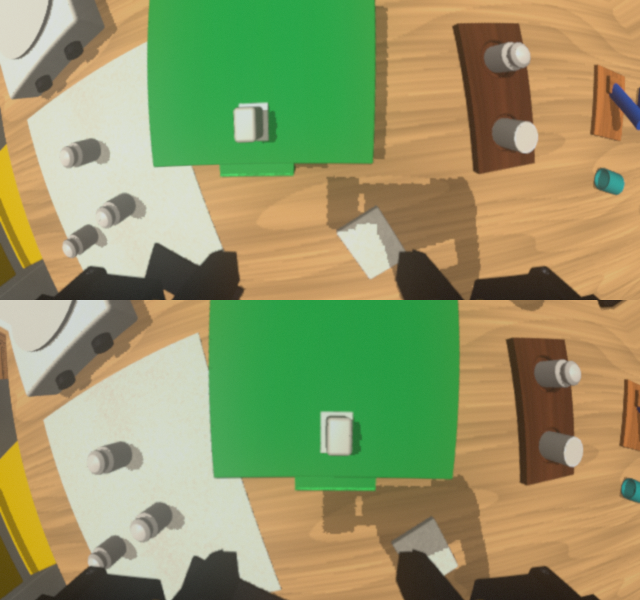

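The bright top face of the tab is at (245,124) in w7 and (340,136) in w8, standing on a white base plate. I refine it with a mask, and take the lid's front corners for the yaw.

Run:
```python
from h import *
import pickle
rs=[]
for n,g in(("w7",(245,124)),("w8",(340,136))):
    im=cv2.imread(f"pics/{n}.png"); i=pickle.load(open(f"pics/{n}.pkl","rb")); hsv=cv2.cvtColor(im,cv2.COLOR_BGR2HSV)
    print(hsv[g[1],g[0]-32:g[0]+32:4,2].tolist(),hsv[g[1]-28:g[1]+28:4,g[0],2].tolist())
    v0=int(hsv[g[1],g[0],2]); m=cv2.inRange(hsv,(0,0,v0-8),(180,60,255)); m=cv2.morphologyEx(m,cv2.MORPH_OPEN,np.ones((5,5),np.uint8))
    lab=cv2.connectedComponents(m)[1]; pts=np.argwhere(lab==lab[g[1],g[0]])[:,::-1].astype(np.float32)
    rc=cv2.minAreaRect(pts); print(n,v0,rc); rs.append(ray("wrist",rc[0],i))
    P=[plane("wrist",p,.149,i) for p in cv2.boxPoints(rc)]; print(" size",[np.linalg.norm(P[k]-P[k-1]).round(4) for k in(1,2)])
    print("  at .149",plane("wrist",rc[0],.149,i))
    m=cv2.inRange(hsv,(50,120,60),(75,255,255)); c=max(cv2.findContours(m,0,2)[0],key=cv2.contourArea)
    ap=cv2.approxPolyDP(c,4,True)[:,0]; print([(p.tolist(),plane("wrist",p,.111,i).round(4)[:2].tolist()) for p in ap if p[1]>100])
print("tabtop",tri(rs))
```

```text
[167, 167, 167, 167, 167, 171, 221, 221, 221, 221, 189, 95, 90, 149, 115, 117] [166, 166, 213, 191, 222, 221, 221, 221, 222, 221, 222, 184, 165, 166]
w7 221 ((243.5, 124.0), (28.0, 15.0), 90.0)
 size [np.float64(0.012), np.float64(0.0219)]
  at .149 [0.54853052 0.22061747 0.149     ]
[([155, 165], [0.529, 0.3297]), ([218, 163], [0.5172, 0.262]), ([221, 175], [0.5054, 0.2619]), ([291, 175], [0.4937, 0.1961]), ([296, 162], [0.5049, 0.1894]), ([372, 161], [0.495, 0.121])]
[158, 158, 159, 180, 202, 182, 212, 213, 211, 209, 194, 114, 108, 111, 157, 157] [158, 195, 126, 201, 214, 215, 213, 211, 211, 209, 209, 199, 146, 159]
w8 211 ((338.5, 135.5), (31.0, 17.0), 90.0)
 size [np.float64(0.0119), np.float64(0.0222)]
  at .149 [0.54886105 0.22078771 0.149     ]
[([216, 176], [0.5287, 0.3298]), ([294, 176], [0.5165, 0.2614]), ([296, 189], [0.5049, 0.2618]), ([374, 190], [0.4933, 0.1951]), ([378, 176], [0.5052, 0.1902]), ([451, 178], [0.4937, 0.1222])]
tabtop [0.54864097 0.22078406 0.14816193]
```

```bash
cat >> h.py <<'E'
YAW=np.radians(-9.4); T=np.array([.549,.2206,.136]); X=np.array([np.cos(YAW),np.sin(YAW),0]); Y=np.array([-X[1],X[0],0])
H=T+.155*X; H[2]=.100
def lidpose(th,dT=np.zeros(3)):
    Rt=R.from_rotvec(Y*th); p=H+Rt.apply(T+np.array([0,0,.006])+dT-H)
    return p,quat((Rt*rot(down(YAW-np.pi/2))).as_matrix())
E
python3 - <<'E'
from h import *
print([solve_ik(*lidpose(t)) is not None for t in(0,.1,.2,.25,.28)])
p,q=lidpose(0)
r.move_l(p+[0,0,.06],q,feed=.2); r.move_l(p,feed=.1); r.hold(.1); print(r.get_state()["wrist_force"])
eoat.clamp(20); r.hold(.2); s=r.get_state(); print(s["wrist_force"],s["torque"],s["gripper_width"]*88,s["finger_force"],s["t"],s["ee_pos"],p)
E
```

```text
[True, True, True, True, True]
[0.13981367 0.14430333 1.19423114]
[-1.21231393 -4.77224338  1.0921812 ] [-0.81643042  0.3219555   0.03128009] 17.77269307098158 19.999633985571563 20.2833 [0.54888079 0.21997965 0.14196906] [0.549  0.2206 0.142 ]
```

Run:
```python
from h import *
eoat.clamp(50); r.hold(.2)
d=np.zeros(3)
for th in np.r_[np.arange(.01,.081,.01),.12,.16,.20,.23,.25]:
    p,q=lidpose(th,d); r.move_l(p,q,feed=.012 if th<.085 else .03); s=r.get_state()
    print(round(th,3),s["wrist_force"].round(1),(s["ee_pos"]-p).round(4),round(s["gripper_width"]*88,2),round(s["t"],2))
    if abs(s["wrist_force"]).max()>60: break
r.hold(.5); wimg("w9"); cv2.imwrite("pics/s9.png",cv2.resize(vision.get_image("scene")[80:340,180:580],(800,520))); print(r.get_state()["wrist_force"])
```

```text
0.01 [  1.1  -5.1 -11. ] [-0.0004 -0.0006 -0.0012] 17.46 20.98
0.02 [  2.5  -5.4 -19.8] [-0.0006 -0.0005 -0.0021] 17.99 21.27
0.03 [-1.  -7.8 -0.2] [-0.0001 -0.0006  0.0004] 17.4 21.55
0.04 [-0.9 -8.3  2.6] [ 0.0001 -0.0006  0.0013] 18.12 21.83
0.05 [-0.8 -7.2 -2.5] [-0.     -0.0006  0.0007] 17.34 22.12
0.06 [-0.9 -7.8 -2.8] [-0.0001 -0.0006  0.0005] 17.54 22.4
0.07 [-0.5 -7.  -2.8] [-0.0001 -0.0006  0.0005] 17.37 22.68
0.08 [-0.8 -7.4 -4.3] [-0.0001 -0.0006  0.0004] 17.79 22.97
0.12 [-1.7 -7.  -2.8] [-0.     -0.0006  0.0004] 17.12 23.33
0.16 [-0.8 -7.6 -3.6] [-0.     -0.0006  0.0004] 17.65 23.7
0.2 [-1.3 -6.2 -2.8] [-0.     -0.0006  0.0004] 17.52 24.07
0.23 [-0.2 -6.6 -3. ] [-0.     -0.0006  0.0004] 17.47 24.38
0.25 [-1.2 -6.6 -2.9] [ 0.     -0.0006  0.0005] 17.66 24.63
[ 0.12102065 -7.48840351 -3.63283573]
```

View pics/s9.png

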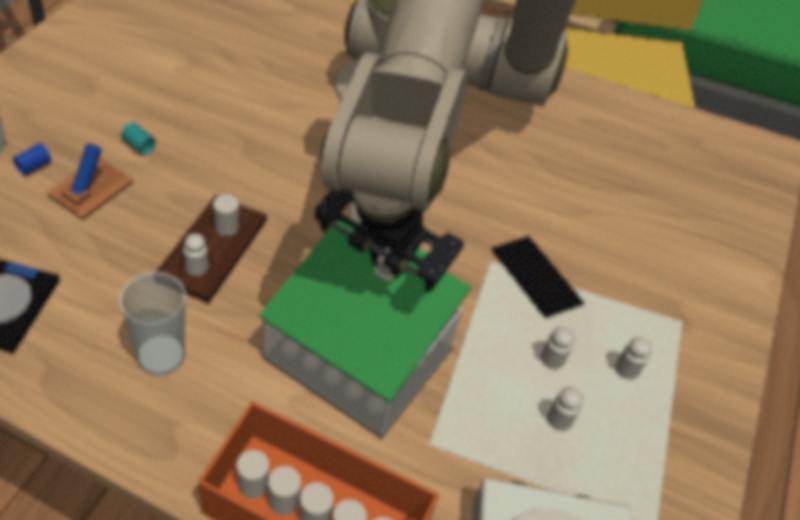

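The scene shows the lid raised and the tab in the jaws, the cap standing in the tray at (226,213), and the bystanders unmoved. I check the lid angle by triangulating the front edge in the wrist image.

Run:
```python
from h import *
import pickle
i=pickle.load(open("pics/w9.pkl","rb")); f=200/np.tan(np.radians(i["fovy"])/2)
def proj(P):
    v=rot(i["orientation"]).inv().apply(P-i["origin"]); t=np.arctan2(np.hypot(*v[:2]),v[2]); return np.array([i["cx"],i["cy"]])+f*t*v[:2]/np.hypot(*v[:2])
im=cv2.imread("pics/w9.png")
FL,FR=[np.array([*c,.111]) for c in((.5288,.3298),(.4944,.1216))]
BL,BR=FL+.207*X,FR+.207*X
for th,col in((.20,(255,0,0)),(.25,(0,0,255)),(.30,(255,0,255))):
    for C in(FL,FR,BL,BR):
        u=proj(H+R.from_rotvec(Y*th).apply(C-H)); print(th,u.round(1)); 
        if (abs(u)<900).all(): cv2.circle(im,tuple(int(k) for k in u),4,col,1)
cv2.imwrite("pics/w9b.png",im)
```

```text
0.2 [167.5 296.6]
0.2 [469.1 296.2]
0.2 [129.7 -24.6]
0.2 [506.7 -24.4]
0.25 [161.9 304.1]
0.25 [474.7 303.7]
0.25 [130.4 -25.1]
0.25 [506.  -24.9]
0.3 [155.9 311.5]
0.3 [480.7 311.1]
0.3 [131.2 -25.5]
0.3 [505.2 -25.3]
```

View pics/w9b.png

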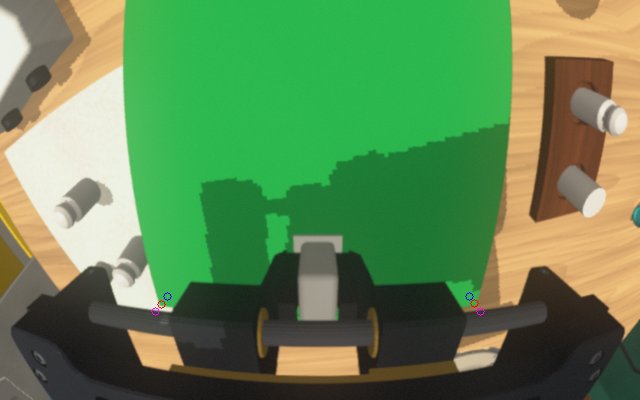

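The lid's front corners, at ≈(160,305) and (477,304), match the 0.25 rad prediction, and the tab is still firmly gripped. Handing in.

```bash
python3 -c "
from h import *
print(r.get_state()['t'],r.get_state()['gripper_width']); print(r.job_done())"
```

```text
25.2333 0.1959600957718957
the job is handed in; nothing more can be done
None
```

The white cap stands upright, rim-down, in the tray's empty pocket, and the arm is still gripping the tab with the lid held at about 0.25 rad (front edge about 50 mm up); the job was handed in at 25 s.

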